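# Sort three look-alike battery packs by length into their charger rows

### The arm

A 7-joint arm with a two-finger parallel gripper is mounted at the origin on the work surface. World frame = base frame: x ahead of the robot, y to its left, z up, the work surface at z = 0. Lengths are in m, angles in rad, forces in N, time in s.
With the tool pointing down it reaches from about 0.4 to 0.85 m from the base axis. Payload 4.5 kg.
Tool frame: the origin (TCP) lies on the centre line of the jaws, within the pads' length; the fingertips stand r.tips_ahead ahead of it and the grasp point (between the pads) is the TCP (r.tips_ahead is the distance from the TCP to the fingertips, in m); z points along the fingers, y is the direction in which the jaws open and shut (so a half turn about z gives the same grasp; the last joint's range is limited). The gripper opens to 88 mm and grips with 3 to 60 N. Pads are 18 mm wide; open, the fingers measure 123 mm over their backs; the gripper's body (75 mm by 187 mm) begins 45 mm behind the grasp point.
Start: joints at [1.315, 0.689, -0.195, 1.565, 0.157, 0.902, -0.215], TCP at [0.179, -0.599, 0.258] pointing down, gripper open.
Joint ranges: [-3.01, 3.01], [-0.46, 2.08], [-1.47, 1.51], [0.13, 2.56], [-1, 4.14], [0.04, 2.09], [-2.66, 2.66]. Speed limits (rad/s): [2.57, 2.57, 3.14, 3.14, 3.14, 3.14, 3.14].

### API

Orientations are given as a unit quaternion [x, y, z, w].
In Python, from plant import r gives the robot as it stands.
- The arm moves only by the shell command python3 -m inch 'ROWS' [FORCE]. ROWS is JSON, a list of rows, each a list of 5 numbers: the shift along the world's x, y, z in units of 25 mm (1.0 is 25 mm), then the turn about the world's z in units of 6 degrees (1.0 is 6 degrees), then the finger opening in mm, from 0 to 88.1. A call has 1 to 5 rows; each row shifts and turns the commanded pose from where the row before left it; what a row does not reach is not made up. A row lasts 1/10 s, in which the tool goes at most 50 mm and 8.59 degrees, less where a joint would pass 70% of its speed; a pose out of reach is approached as far as the arm can. A call is refused whole if a number of a shift passes 1 or a number of a turn 1, either way. A call with a gripper value outside its range is refused whole. The fingers move at their own pace and stop on an object; FORCE is the grip in N (left out, the last holds). Time passes only in rows, so rows that do not move let the fingers close. It gives the time, the measured TCP pose, the force and the opening at its end, in the units of the state.
- r.get_state(): the state, without advancing time (a new reading comes with each control period).
- r.snapshot(name): name is "scene" or "top" or "wrist"; returns a dict with "pixels" (384x512x3 uint8, red, green, blue), "range_z" (384x512 float32, m along the optical axis (not along the pixel's ray), 0 where there is no reading), "K" (3x3 intrinsics, pixels), "position" and "attitude" of the camera in the world. Camera axes: x right, y up, looking along -z (the intrinsics and any distortion apply to the point x, -y, -z); pixel columns grow to the right and rows downward; lengths in m; the calibration is good to about 2 mm. A picture is of the moment at which its call begins.
- r.finish_job(): hands the job in, once; it reports no verdict.
The state is a dict: "clock": time; "q": joint angles; "qd": joint speeds; "joint_torque": joint torques, N m; "tool_pos": TCP position; "eef_rot": TCP orientation; "contact_force": force on the tool from outside, world axes, zero at the start; "moment": the same for the moment, N m; "opening": opening from 0.0 (shut) to 1.0 (fully open).
Only numpy, scipy, OpenCV 4.12 (cv2) and the standard library are available. Lean on these libraries where they do the work, as an engineer would, in place of code of your own. Each camera call takes 0.05 s, during which the arm holds its last target. There are 200 camera calls.

### The job

Three run-down battery packs, alike but for their length, lie in the tray: load each into the empty near bay of the charger row made for its length (the pack already charging in each row shows which). Each must lie flat in its bay, fully home, with its brass tongue under the orange hood and the sprung steel follower pressing behind it; do not shift the other things on the bench.

Things in the scene. Friction and masses are not known exactly. Their poses are not given: they have to be found in the camera images.
- pack_short: loose short battery pack, ivory with a dark-blue front end: 56 mm long over all (along its x), 26 wide (y), 46 high (z), about 134 g. The front (+x) end carries a brass contact tongue at the bottom, 7 mm long, 20 wide, 9 high, counted in the 56 mm. Origin: centre of the underside, halfway along the 56 mm; z up as it lies
- pack_short_nose (a point): tip of the short pack's tongue, at underside level: 28 mm ahead (+x) of the pack's origin
- row_short: fixed grey charger row for 56 mm packs, 46 mm wide, two bays along its x: the far (+x) one filled (pack centre at x +80, top 54 over bench), the near one to fill. Origin: on the bench under the middle of the near bay's seated pack, z up. Bay floor 8 mm over the bench; 30.5 mm wide between ribs 7 high. A pack sits along x, tongue to +x, underside on the floor
- row_short_seat (a point): where the nose point of the seated short pack lies: bay floor at x +28 of the row, foot of an end post 15 mm high over the floor. From the post an orange hood reaches 6 mm back (-x) over the tongue, its underside 11 and top 15 mm over the floor. The tongue must end under it, against the post
- follower_short (a joint): steel follower in the near bay, 24 wide, flat top 12 mm over the floor; 0: forward, face at x -23 mm of the row (gap to hood 11 mm shorter than the pack). Grows to 0.020 m as pushed to -x; spring 3 N, fully back 9 N, damped; springs back. Pack goes in tilted some 25 deg, tail first, pushing it back till the tongue clears the hood; let go, it slides the pack home. Wall 10 high behind, x -61
- pack_mid: loose mid battery pack, ivory with a dark-blue front end: 68 mm long over all (along its x), 26 wide (y), 46 high (z), about 163 g. The front (+x) end carries a brass contact tongue at the bottom, 7 mm long, 20 wide, 9 high, counted in the 68 mm. Origin: centre of the underside, halfway along the 68 mm; z up as it lies
- pack_mid_nose (a point): tip of the mid pack's tongue, at underside level: 34 mm ahead (+x) of the pack's origin
- row_mid: fixed grey charger row for 68 mm packs, 46 mm wide, two bays along its x: the far (+x) one filled (pack centre at x +92, top 54 over bench), the near one to fill. Origin: on the bench under the middle of the near bay's seated pack, z up. Bay floor 8 mm over the bench; 30.5 mm wide between ribs 7 high. A pack sits along x, tongue to +x, underside on the floor
- row_mid_seat (a point): where the nose point of the seated mid pack lies: bay floor at x +34 of the row, foot of an end post 15 mm high over the floor. From the post an orange hood reaches 6 mm back (-x) over the tongue, its underside 11 and top 15 mm over the floor. The tongue must end under it, against the post
- follower_mid (a joint): steel follower in the near bay, 24 wide, flat top 12 mm over the floor; 0: forward, face at x -29 mm of the row (gap to hood 11 mm shorter than the pack). Grows to 0.020 m as pushed to -x; spring 3 N, fully back 9 N, damped; springs back. Pack goes in tilted some 25 deg, tail first, pushing it back till the tongue clears the hood; let go, it slides the pack home. Wall 10 high behind, x -67
- pack_long: loose long battery pack, ivory with a dark-blue front end: 80 mm long over all (along its x), 26 wide (y), 46 high (z), about 191 g. The front (+x) end carries a brass contact tongue at the bottom, 7 mm long, 20 wide, 9 high, counted in the 80 mm. Origin: centre of the underside, halfway along the 80 mm; z up as it lies
- pack_long_nose (a point): tip of the long pack's tongue, at underside level: 40 mm ahead (+x) of the pack's origin
- row_long: fixed grey charger row for 80 mm packs, 46 mm wide, two bays along its x: the far (+x) one filled (pack centre at x +104, top 54 over bench), the near one to fill. Origin: on the bench under the middle of the near bay's seated pack, z up. Bay floor 8 mm over the bench; 30.5 mm wide between ribs 7 high. A pack sits along x, tongue to +x, underside on the floor
- row_long_seat (a point): where the nose point of the seated long pack lies: bay floor at x +40 of the row, foot of an end post 15 mm high over the floor. From the post an orange hood reaches 6 mm back (-x) over the tongue, its underside 11 and top 15 mm over the floor. The tongue must end under it, against the post
- follower_long (a joint): steel follower in the near bay, 24 wide, flat top 12 mm over the floor; 0: forward, face at x -35 mm of the row (gap to hood 11 mm shorter than the pack). Grows to 0.020 m as pushed to -x; spring 3 N, fully back 9 N, damped; springs back. Pack goes in tilted some 25 deg, tail first, pushing it back till the tongue clears the hood; let go, it slides the pack home. Wall 10 high behind, x -73
- tray: fixed white tray, 230 x 340 mm, rim 12 mm high, floor 4 mm thick, in which the packs lie; origin under its centre
- stopper: black rubber stopper, 20 mm across, 18 high, in the tray; bystander, loose; origin at the centre of its underside
- spatula: flat steel spatula, 160 mm long, 6 thick, on the bench between tray and chargers; bystander, loose; origin at the centre of its underside
- jar: amber jar, 52 mm across, 65 high; bystander, loose; origin at the centre of its underside
- tape: roll of clear tape, 60 mm across, 18 high; bystander, loose; origin at the centre of its underside
- mug: white mug, 76 mm across, 85 high; bystander, loose; origin at the centre of its underside
- sanitiser: blue bottle, 60 mm across, 160 high; bystander, loose; origin at the centre of its underside
- slide_box: cardboard box, 80 x 100 x 35 mm; bystander, loose; origin at the centre of its underside

How it is judged:
At the end, for the whole second after the job is handed in: Each pack sits in the near bay of the row of its own length: tongue tip within 5 mm of its seat at the foot of the end post (under the hood), tilted less than 0.06 rad, in line with the row within 0.1 rad, and at rest (under 10 mm/s) (distance between pack_short_nose and row_short_seat below 0.005 m and angle between each of pack_short, pack_mid, pack_long's own z axis and vertical below 0.06 rad and angle between the x axis of pack_short and the x axis of row_short, either way round below 0.1 rad and linear speed of each of pack_short, pack_mid, pack_long below 0.01 m/s and distance between pack_mid_nose and row_mid_seat below 0.005 m and angle between the x axis of pack_mid and the x axis of row_mid, either way round below 0.1 rad and distance between pack_long_nose and row_long_seat below 0.005 m and angle between the x axis of pack_long and the x axis of row_long, either way round below 0.1 rad); the robot touches nothing.
It fails at once if another thing on the bench or in the tray (stopper, spatula, jar, tape, mug, bottle, box) is moved by more than 30 mm (distance of any of stopper, spatula, jar, tape, mug, sanitiser, slide_box from where it was at the start of the episode above 0.03 m).
It also fails if it takes over 72 s, if anything falls off the work surface, if the arm or the gripper's body presses on something with over 40 N, if the wrist force passes 120 N, or if a joint passes its speed limit or range.

## Working session

There is one attempt and no reset: what is moved stays moved. The work goes in short steps, Python scripts to look and compute and a shell command to move; the robot and the scene stay as the last step left them, time stands still between calls to the robot, and variables do not carry over. Pictures are saved under pics/ and viewed, about 8 in all and at most 12, crops included, and the job is handed in when it is done.

```bash
mkdir -p pics
cat > h.py <<'E'
import numpy as np, cv2
from plant import r
from scipy.spatial.transform import Rotation as R
def snap(n,save=None):
    s=r.snapshot(n)
    if save: cv2.imwrite('pics/'+save,s['pixels'][...,::-1])
    return s
def rot(s):
    a=np.array(s['attitude']); return R.from_quat(a).as_matrix() if a.size==4 else a
def cloud(s):
    K=s['K'];z=s['range_z'];v,u=np.mgrid[:z.shape[0],:z.shape[1]]
    P=np.stack([(u-K[0,2])/K[0,0]*z,-(v-K[1,2])/K[1,1]*z,-z],-1)
    P=P@rot(s).T+s['position']; P[z<=0]=np.nan; return P
E
python3 - <<'E'
from h import *
print(r.tips_ahead, r.get_state())
for n in('top','scene'):
    s=snap(n,n+'0.png'); print(n,s['K'].tolist(),s['position'],s['attitude'],[k for k in s]); np.savez(n+'0.npz',P=cloud(s),px=s['pixels'])
    P=cloud(s); print(np.nanmin(P.reshape(-1,3),0),np.nanmax(P.reshape(-1,3),0))
E
```

```text
0.019 {'clock': 0.0, 'q': array([ 1.31480275,  0.68997734, -0.19449244,  1.56633269,  0.1573008 ,
        0.9024942 , -0.21513426]), 'qd': array([ 0.00019088, -0.00119724, -0.00267921,  0.00113735, -0.00067326,
       -0.00014157,  0.00105211]), 'joint_torque': array([-1.15158963e-05, -5.27562010e+01, -1.26708191e+00, -1.53428060e+01,
       -5.26829716e-02,  6.52748131e-03,  1.34708043e-04]), 'tool_pos': array([ 0.17837123, -0.59838915,  0.25691662]), 'eef_rot': array([ 9.89518049e-01,  1.44406377e-01, -2.03423441e-04, -8.87699651e-04]), 'contact_force': array([-0.60263132, -0.02952023,  0.47820482]), 'moment': array([-0.02854322,  0.02829915,  0.04877198]), 'opening': 1.0009368301565118}
top [[451.8666344915012, 0.0, 256.5757023282968], [0.0, 451.8666344915012, 198.03474491748977], [0.0, 0.0, 1.0]] [0.27009856 0.00763144 1.55469627] [ 0.07381768 -0.07487978 -0.68713067  0.71888484] ['pixels', 'range_z', 'K', 'position', 'attitude']
[-0.04584544 -1.40198317 -0.78241323] [1.93142006 1.54065844 0.72037367]
scene [[371.574034194784, 0.0, 250.33759816338866], [0.0, 371.574034194784, 193.49720109460128], [0.0, 0.0, 1.0]] [1.30591706 0.45566998 0.76259564] [0.2114131  0.36056094 0.79631526 0.43724401] ['pixels', 'range_z', 'K', 'position', 'attitude']
[-2.06433206 -2.38149037 -0.77353178] [1.27895185 0.90678305 0.45997748]
```

View pics/top0.png

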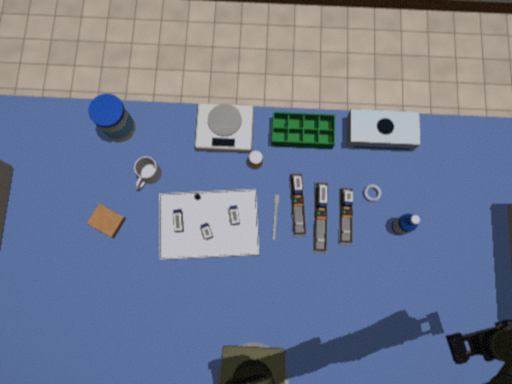

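View pics/scene0.png

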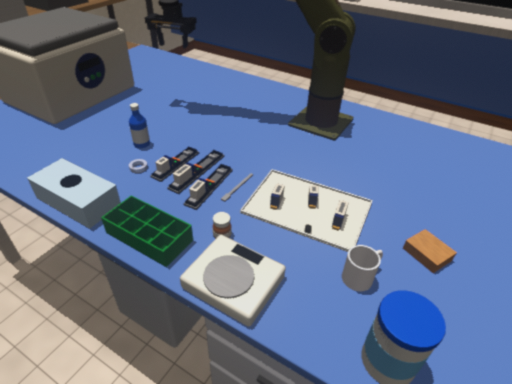

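Run:
```python
from h import *
d=np.load('top0.npz');P=d['P'];px=d['px']
cv2.imwrite('pics/crop0.png',cv2.resize(px[165:265,150:390,::-1],None,fx=3.3,fy=3.3,interpolation=cv2.INTER_CUBIC))
for n,u,v in [('A',178,221),('B',207,231),('C',234,215),('r1seat',297,184),('r1near',299,218),('r2far',322,194),('r2near',321,235),('r3far',347,196),('r3near',346,228),('spat',276,218),('stop',197,196),('jar',255,158),('bench',280,250),('tray',220,245),('r1bot',299,233),('r2bot',320,249),('r3bot',346,241)]:
    print(n,P[v,u].round(3))
z=P[...,2];m=((z>0.02)&(z<0.08)).astype(np.uint8)
n,l,st,c=cv2.connectedComponentsWithStats(m)
for i in range(1,n):
    if 20<st[i,4]<900:
        q=P[l==i]; print(st[i],np.nanmean(q,0).round(3),np.nanmax(q[:,2]).round(3),cv2.minAreaRect(q[:,:2].astype(np.float32)))
```

```text
A [0.501 0.273 0.049]
B [0.472 0.174 0.049]
C [0.53  0.086 0.046]
r1seat [ 0.646 -0.123  0.057]
r1near [ 0.537 -0.138  0.006]
r2far [ 0.615 -0.209  0.054]
r2near [ 0.481 -0.215  0.005]
r3far [ 0.611 -0.293  0.061]
r3near [ 0.508 -0.299  0.015]
spat [ 0.533 -0.058  0.007]
stop [0.597 0.22  0.017]
jar [0.727 0.024 0.072]
bench [ 0.424 -0.076 -0.003]
tray [ 0.432  0.131 -0.002]
r1bot [ 0.484 -0.138  0.014]
r2bot [ 0.431 -0.21   0.02 ]
r3bot [ 0.463 -0.298  0.02 ]
[104 115  30  26 229] [0.806 0.49  0.051] 0.08 ((0.8141202330589294, 0.4951992630958557), (0.04600062593817711, 0.10701680928468704), 45.0035285949707)
[248 151  15  18 205] [0.727 0.023 0.056] 0.074 ((0.7298181056976318, 0.022476349025964737), (0.04830633103847504, 0.047614045441150665), 47.885616302490234)
[136 158  24  32 316] [0.664 0.397 0.051] 0.08 ((0.6585775017738342, 0.39094918966293335), (0.10182691365480423, 0.072756327688694), 3.0786375999450684)
[  0 162  12  70 425] [0.589 0.88  0.044] 0.08 ((0.5588946342468262, 0.8803090453147888), (0.011636952869594097, 0.2320704609155655), 89.83219909667969)
[293 175   9  22 16
[... 1172 characters left out ...]
669922), (0.03250061348080635, 0.039404984563589096), 1.4479154348373413)
[173 210  10  23 195] [0.503 0.275 0.047] 0.059 ((0.5038188695907593, 0.27695876359939575), (0.07299792021512985, 0.027211712673306465), 9.000507354736328)
[392 217  16  18 107] [ 0.512 -0.466  0.052] 0.08 ((0.5139374732971191, -0.4713840186595917), (0.05989767238497734, 0.026773937046527863), 30.226032257080078)
[200 223  13  17 125] [0.471 0.176 0.047] 0.058 ((0.47237440943717957, 0.1773149073123932), (0.04851875826716423, 0.0257597453892231), 24.680776596069336)
[233 360  39  16  97] [0.054 0.003 0.051] 0.08 ((0.04499063640832901, 0.002487652003765106), (0.04088851436972618, 0.12092594802379608), 2.8118796348571777)
```

View pics/crop0.png

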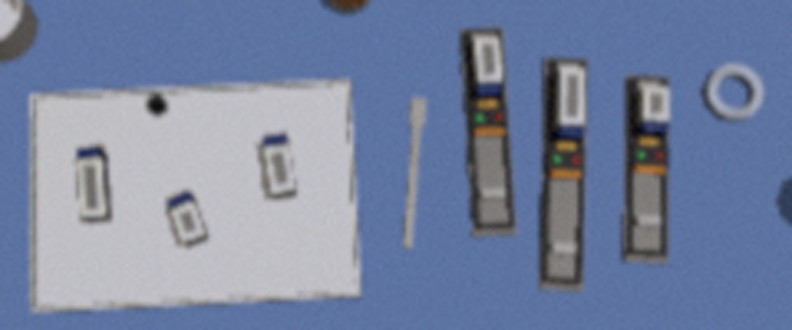

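```bash
A='[0.85,1,0.2,-0.18,88]'
python3 -m inch '[[0.8,1,0.2,-0.2,88],[0.8,1,0.2,-0.2,88],[0.8,1,0.2,-0.2,88],[0.8,1,0.2,-0.2,88],[0.8,1,0.2,-0.2,88]]' | tail -2
python3 -m inch '[[0.8,1,0.2,-0.2,88],[0.8,1,0.2,-0.2,88],[0.8,1,0.2,-0.2,88],[0.8,1,0.2,-0.2,88],[0.8,1,0.2,-0.2,88]]' | tail -2
python3 -m inch '[[0.8,1,0,-0.2,88],[0.8,1,0,-0.2,88],[0.8,1,0,-0.2,88],[0.8,1,0,-0.17,88],[0,0,0,0,88]]'
python3 - <<'E'
from h import *
s=snap('wrist','w1.png'); P=cloud(s); np.savez('w1.npz',P=P,px=s['pixels']); st=r.get_state()
print(st['clock'],st['tool_pos'],st['eef_rot'],st['contact_force'],s['position'],P[0,0],P[0,-1],P[-1,0],P[-1,-1])
E
```

```text
contact_force: [0.7, 0.3, 0.3]
opening: 0.995
contact_force: [0.6, -0.2, -0.1]
opening: 0.999
clock: 1.6
tool_pos: [0.4618, -0.244, 0.3075]
eef_rot: [1.0, 0.004, 0.001, -0.001]
contact_force: [-0.6, -0.4, -0.4]
opening: 0.997
1.65 [ 0.45989726 -0.24653888  0.3074198 ] [ 9.99996739e-01  2.48181405e-03  4.31284357e-06 -6.01554506e-04] [-0.67028218  0.16594419 -0.36969493] [ 0.5327866  -0.24281885  0.43467576] [0.67600285 0.10231305 0.00133707] [ 0.68036015 -0.58074846  0.00122546] [ 0.48561708 -0.1970094   0.39516454] [ 0.48528246 -0.29011366  0.39392041]
```

View pics/w1.png

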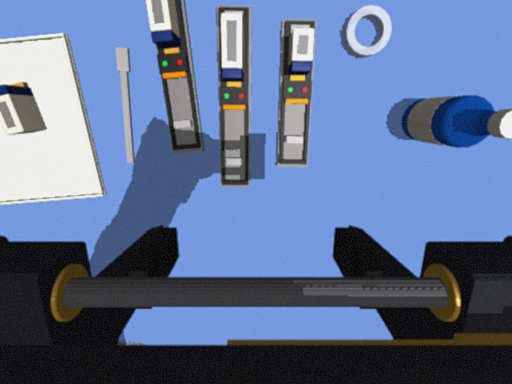

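```bash
cat >> h.py <<'E'
def cast(s,uv,z):
    K=s['K'];uv=np.atleast_2d(np.array(uv,float))
    d=np.c_[(uv[:,0]-K[0,2])/K[0,0],-(uv[:,1]-K[1,2])/K[1,1],-np.ones(len(uv))]@rot(s).T
    o=np.array(s['position']); return o+d*((z-o[2])/d[:,2])[:,None]
def blobs(m,mn):
    n,l,st,c=cv2.connectedComponentsWithStats(m.astype(np.uint8))
    return [l==i for i in range(1,n) if st[i,4]>mn]
def uvof(b): v,u=np.nonzero(b); return np.c_[u,v]
E
python3 - <<'E'
from h import *
s=snap('wrist'); px=s['pixels']; P=cloud(s)
h=cv2.cvtColor(px,cv2.COLOR_RGB2HSV)
cv2.imwrite('pics/x.png',px[...,::-1])
m=(h[...,0]>8)&(h[...,0]<22)&(h[...,1]>150)&(h[...,2]>120); m[190:]=0
for b in blobs(m,15):
    uv=uvof(b);q=cast(s,uv,0.023)[:,:2]; zz=np.nanmedian(P[b][:,2])
    print('orange',uv.mean(0).round(1),len(uv),q.mean(0).round(4),'z',zz.round(3),'size',np.ptp(q,0).round(4), np.percentile(q,[3,97],axis=0).round(4).tolist())
# row outlines: not blue bench
m=~((h[...,0]>100)&(h[...,0]<125)&(h[...,1]>80)&(h[...,2]>70)); m[192:]=0
m=cv2.morphologyEx(m.astype(np.uint8),cv2.MORPH_OPEN,np.ones((3,3)))
for b in blobs(m,800):
    uv=uvof(b); uv=uv[uv[:,1]>108]
    if len(uv)<200: continue
    q=cast(s,uv,0.015)[:,:2]
    # per-image-row midline
    mid=[];w=[]
    for v in np.unique(uv[:,1])[2:-4]:
        k=q[uv[:,1]==v]; mid.append(k.mean(0)); w.append(np.ptp(k[:,1]))
    mid=np.array(mid);f=np.polyfit(mid[:,0],mid[:,1],1)
    print('row',uv.mean(0).round(0),'slope deg',np.degrees(np.arctan(f[0])).round(2),'y@.5',np.polyval(f,.5).round(4),'w',np.median(w).round(4),'xmin',q[:,0].min().round(4))
E
```

```text
orange [168.4  48.5] 84 [ 0.6121 -0.1291] z 0.017 size [0.0061 0.0201] [[0.609, -0.1386], [0.615, -0.1194]]
orange [170.7  72.7] 135 [ 0.5823 -0.1299] z 0.023 size [0.0089 0.0325] [[0.5781, -0.1451], [0.5857, -0.1152]]
orange [230.9  81.5] 50 [ 0.5715 -0.211 ] z 0.017 size [0.0064 0.0191] [[0.5683, -0.2207], [0.5747, -0.2016]]
orange [15.7 83.4] 30 [0.5678 0.0831] z 0.014 size [0.0038 0.0153] [[0.5658, 0.0774], [0.5696, 0.0913]]
orange [294.3  98.6] 95 [ 0.5498 -0.2983] z 0.023 size [0.0053 0.0306] [[0.5477, -0.313], [0.5519, -0.2827]]
orange [231.1 105. ] 114 [ 0.541  -0.2107] z 0.023 size [0.0055 0.0307] [[0.5382, -0.2259], [0.5437, -0.1958]]
row [183. 129.] slope deg 5.01 y@.5 -0.1401 w 0.0441 xmin 0.4756
row [233. 146.] slope deg -0.7 y@.5 -0.2113 w 0.0435 xmin 0.424
row [291. 137.] slope deg -0.97 y@.5 -0.2968 w 0.0448 xmin 0.4555
row [ 47. 151.] slope deg -4.22 y@.5 0.0631 w 0.1379 xmin 0.4127
row [126. 135.] slope deg -2.26 y@.5 -0.0554 w 0.01 xmin 0.4603
row [419. 124.] slope deg 17.79 y@.5 -0.4843 w 0.0319 xmin 0.4921
```

```bash
python3 -m inch '[[-0.2,1,0,0,88],[-0.2,1,0,0,88],[-0.2,1,0,0,88],[-0.2,1,0,0,88],[-0.2,1,0,0,88]]' | tail -1
python3 -m inch '[[-0.2,1,0,0,88],[-0.2,1,0,0,88],[-0.2,1,0,0,88],[-0.2,1,0,0,88],[0,1,0,0,88]]' | tail -1
python3 -m inch '[[0,1,0,0,88],[0,1,0,0,88],[0,1,0,0,88],[0,1,0,0,88],[0,1,0,0,88]]' | tail -1
python3 -m inch '[[0,1,0,0,88],[0,0.7,0,0,88],[0,0,0,0,88],[0,0,0,0,88]]'
cat > packs.py <<'E'
from h import *
s=snap('wrist','packs.png'); px=s['pixels']; P=cloud(s); st=r.get_state(); print(st['clock'],st['tool_pos'].round(4),st['eef_rot'].round(3))
h=cv2.cvtColor(px,cv2.COLOR_RGB2HSV)
# pack top faces by depth: z 0.043..0.056
m=(P[...,2]>0.044)&(P[...,2]<0.056)&(P[...,1]<0.34)&(P[...,1]>0.03)
blue=(h[...,0]>100)&(h[...,0]<135)&(h[...,1]>100)&(h[...,2]<150)
for b in blobs(m,150):
    uv=uvof(b); q=cast(s,uv,0.050)[:,:2]
    (c,sz,a)=cv2.minAreaRect(q.astype(np.float32)); 
    qb=cast(s,uvof(b&blue),0.05)[:,:2].mean(0) if (b&blue).any() else np.nan
    print(uv.mean(0).round(0),len(uv),'z',np.median(P[b][:,2]).round(4),'c',np.round(c,4),'sz',np.round(sz,4),'a',round(a,1),'blue',qb,'yaw',np.degrees(np.arctan2(*(qb-q.mean(0))[::-1])).round(1))
E
python3 packs.py
```

```text
opening: 0.999
opening: 0.999
opening: 0.999
clock: 3.6
tool_pos: [0.4137, 0.1668, 0.3076]
eef_rot: [1.0, -0.001, -0.0, 0.001]
contact_force: [0.3, -0.7, 0.2]
opening: 1.002
3.65 [0.4137 0.1664 0.3076] [ 1.    -0.001 -0.     0.001]
[318.  71.] 1086 z 0.05 c [0.5341 0.0884] sz [0.0606 0.0269] a 11.8 blue [0.55834354 0.09269089] yaw 10.4
[170.  94.] 1233 z 0.0502 c [0.5065 0.2774] sz [0.0725 0.0271] a 8.5 blue [0.53605749 0.28140266] yaw 7.6
[247. 120.] 743 z 0.05 c [0.4751 0.1789] sz [0.0487 0.0258] a 24.1 blue [0.49142988 0.18748776] yaw 28.1
```

View pics/packs.png

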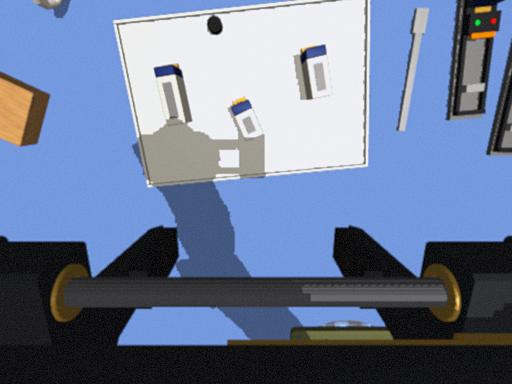

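```bash
python3 -m inch '[[1,-0.5,-0.5,0.5,60],[1,-0.5,-1,0.5,60],[1,-0.5,-1,0.5,60],[1,-0.5,-1,0.47,60],[1,-0.5,-1,0,60]]' | tail -1
python3 -m inch '[[0.62,-0.46,-1,0,60],[0,0,-1,0,60],[0,0,-1,0,60],[0,0,-0.8,0,60],[0,0,0,0,60]]'
python3 - <<'E'
from h import *
s=snap('wrist','g1.png');P=cloud(s);print(r.get_state()['tool_pos'])
E
```

```text
opening: 0.682
clock: 4.65
tool_pos: [0.5523, 0.0918, 0.098]
eef_rot: [0.995, 0.102, -0.003, 0.001]
contact_force: [0.3, 0.6, -1.1]
opening: 0.679
[0.55325677 0.09239849 0.09939949]
```

View pics/g1.png

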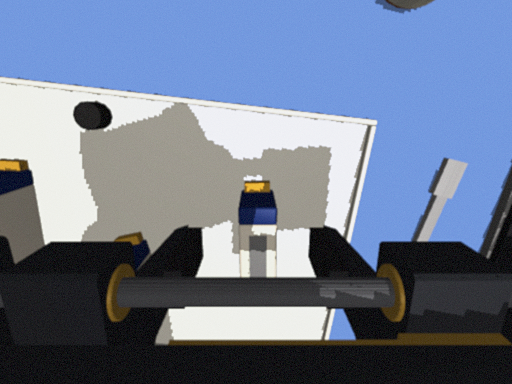

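```bash
python3 -m inch '[[0,0,-0.9,0,60],[0,0,-0.88,0,60],[0,0,0,0,60],[0,0,0,0,0],[0,0,0,0,0]]' 3 | tail -5
python3 -m inch '[[0,0,0,0,0],[0,0,0,0,0],[0,0,0,0,0]]' 3
python3 -m inch '[[-0.13,-0.03,0.15,0,0],[-0.13,-0.03,0.14,0,0],[-0.13,-0.03,0.12,0,0],[-0.13,-0.03,0.1,0,0],[-0.13,-0.03,0.1,0,0]]' 3
cat > tilt.py <<'E'
from h import *
import sys
s=snap('wrist',sys.argv[1]+'.png');P=cloud(s);st=r.get_state();t=st['tool_pos']
rt=R.from_quat(st['eef_rot']).as_matrix(); yaw=np.arctan2(rt[1,0],rt[0,0]); c,sn=np.cos(yaw),np.sin(yaw)
q=P-t; L=np.stack([q[...,0]*c+q[...,1]*sn,-q[...,0]*sn+q[...,1]*c,q[...,2]],-1)
print('tcp',t.round(4),'yaw',np.degrees(yaw).round(2),'F',st['contact_force'].round(1),'op',st['opening']*88.1,'t',st['clock'])
h=cv2.cvtColor(s['pixels'],cv2.COLOR_RGB2HSV)
near=(abs(L[...,1])<.011)&(L[...,0]>-.03)&(L[...,0]<.05)&(L[...,2]>-.09)&(L[...,2]<.04)
blue=(h[...,0]>100)&(h[...,0]<135)&(h[...,1]>120)&(h[...,2]<140)&near
cv2.imwrite('pics/m.png',blue*255)
if blue.sum()>20:
    k=L[blue]; f=np.linalg.svd(k-k.mean(0))[2][2]
    print('blue n',blue.sum(),'x',np.percentile(k[:,0],[2,98]).round(4),'z',np.percentile(k[:,2],[2,98]).round(4))
w=near&(h[...,1]<60)&(h[...,2]>140)
for nm,mk in(('blue',blue),('white',w),('both',(blue|w)&(L[...,2]>-.045))):
    if mk.sum()>15:
        k=L[mk]; k=k[np.abs(k[:,1])<.009]
        xs=np.arange(-.03,.05,.004)
        print(nm,[(round(1e3*x+2),round(1e3*np.median(k[(k[:,0]>=x)&(k[:,0]<x+.004),2]),1)) for x in xs if ((k[:,0]>=x)&(k[:,0]<x+.004)).sum()>3])
g=(h[...,0]>12)&(h[...,0]<30)&(h[...,1]>130)&(h[...,2]>100)&near
if g.sum()>3: print('brass n',g.sum(),'local x',np.percentile(L[g][:,0],[2,98]).round(4),'z world',(np.percentile(P[g][:,2],[2,98])).round(4))
E
python3 tilt.py t1
```

```text
clock: 5.2
tool_pos: [0.5552, 0.0944, 0.0573]
eef_rot: [0.995, 0.103, 0.001, -0.0]
contact_force: [0.2, -0.1, 0.3]
opening: 0.52
clock: 5.5
tool_pos: [0.5547, 0.0941, 0.0564]
eef_rot: [0.995, 0.103, 0.001, 0.0]
contact_force: [0.9, -1.7, 2.8]
opening: 0.305
clock: 6.0
tool_pos: [0.5374, 0.0909, 0.0712]
eef_rot: [0.995, 0.103, -0.0, -0.0]
contact_force: [0.4, -0.1, -1.0]
opening: 0.292
tcp [0.5369 0.0907 0.0714] yaw 11.82 F [ 0.1 -0.3 -1.5] op 26.09772948190814 t 6.05
blue n 2246 x [-0.0026  0.018 ] z [-0.0373 -0.0051]
blue [(-4, np.float64(-8.2)), (0, np.float64(-7.2)), (4, np.float64(-6.0)), (8, np.float64(-8.2)), (12, np.float64(-18.9)), (16, np.float64(-31.3)), (20, np.float64(-37.2))]
white [(-16, np.float64(-12.1)), (-12, np.float64(-11.0)), (-8, np.float64(-9.9)), (-4, np.float64(-9.1)), (24, np.float64(-67.5)), (28, np.float64(-67.5)), (32, np.float64(-67.5)), (36, np.float64(-67.4)), (40, np.float64(-67.5)), (44, np.float64(-67.5)), (48, np.float64(-67.7))]
both [(-16, np.float64(-12.1)), (-12, np.float64(-11.0)), (-8, np.float64(-9.9)), (-4, np.float64(-8.7)), (0, np.float64(-7.2)), (4, np.float64(-6.0)), (8, np.float64(-8.2)), (12, np.float64(-18.9)), (16, np.float64(-31.3)), (20, np.float64(-37.2))]
brass n 309 local x [0.0191 0.0256] z world [0.0307 0.0341][ WARN:0@0.824] global loadsave.cpp:1063 imwrite_ Unsupported depth image for selected encoder is fallbacked to CV_8U.
```

View pics/t1.png

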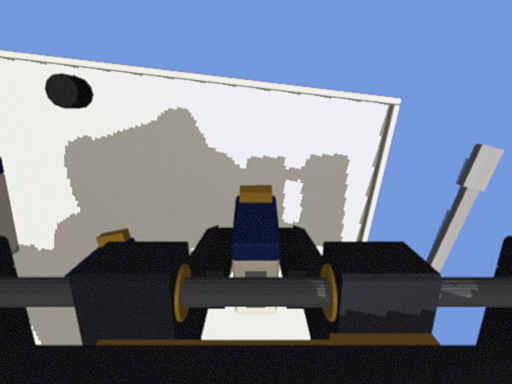

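```bash
python3 -m inch '[[-0.1,-0.02,0.1,0,0],[0,0,0,0,0]]' 3 | tail -1
python3 -m inch '[[0,0,0,0,0],[0,0,0,0,0],[0,0,0.5,0,0],[0,0,0.7,0,0],[0,-0.5,0.6,0,0]]' 60 | tail -2
python3 -m inch '[[0.1,-1,0,-0.2,0],[0.15,-1,0,-0.2,0],[0.15,-1,0,-0.2,0],[0.15,-1,0,-0.2,0],[0.15,-1,0,-0.2,0]]' | tail -2
python3 -m inch '[[0.15,-1,0,-0.14,0],[0.1,-1,0,0,0],[0.1,-1,0,0,0],[0,-0.4,0,0,0],[0,0,0,0,0]]' | tail -2
python3 -m inch '[[0,0,0,0,0],[0,0,0,0,0]]' | tail -2
cat >> tilt.py <<'E'
o=(h[...,0]>5)&(h[...,0]<30)&(h[...,1]>130)&(h[...,2]>90)&(P[...,2]<.0265)&(P[...,2]>.02)&(abs(L[...,1])<.03)&(L[...,0]<.09)
for b in blobs(o,20):
    k=P[b];print('hood n',b.sum(),'world',k.mean(0).round(4),'local x',np.percentile(L[b][:,0],[3,97]).round(4),'y',np.percentile(L[b][:,1],[3,97]).round(4),'uv',uvof(b).mean(0).round(0))
E
python3 tilt.py t2 2>/dev/null
```

```text
opening: 0.293
contact_force: [0.1, 0.2, -1.5]
opening: 0.29
contact_force: [0.7, -0.6, -1.9]
opening: 0.288
contact_force: [0.3, 0.5, -2.2]
opening: 0.287
contact_force: [-0.2, -0.4, -1.5]
opening: 0.289
tcp [ 0.5617 -0.1301  0.1186] yaw 5.12 F [ 0.7 -0.1 -1. ] op 25.54081323047698 t 8.0
blue n 2302 x [-0.0031  0.0188] z [-0.0368 -0.0049]
blue [(-4, np.float64(-8.2)), (0, np.float64(-6.8)), (4, np.float64(-5.5)), (8, np.float64(-9.4)), (12, np.float64(-19.3)), (16, np.float64(-29.3)), (20, np.float64(-36.0))]
white [(-16, np.float64(-13.2)), (-12, np.float64(-11.4)), (-8, np.float64(-10.1)), (-4, np.float64(-9.4))]
both [(-16, np.float64(-13.2)), (-12, np.float64(-11.4)), (-8, np.float64(-10.1)), (-4, np.float64(-8.3)), (0, np.float64(-6.8)), (4, np.float64(-5.5)), (8, np.float64(-9.4)), (12, np.float64(-19.3)), (16, np.float64(-29.3)), (20, np.float64(-36.0))]
brass n 348 local x [0.0201 0.0293] z world [0.0747 0.0828]
hood n 268 world [ 0.5823 -0.1302  0.0229] local x [0.0179 0.023 ] y [-0.0161  0.0123] uv [260. 178.]
```

View pics/t2.png

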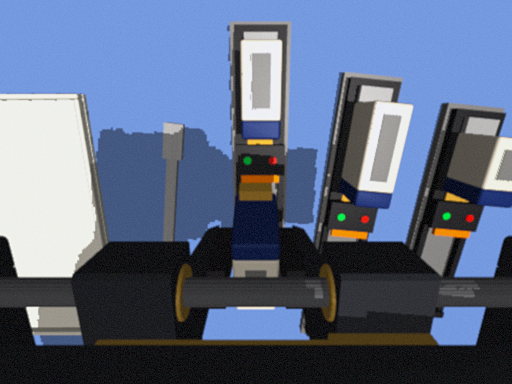

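```bash
python3 -m inch '[[0,-0.07,-0.4,0,0],[0,0,-0.5,0,0],[0,0,-0.4,0,0],[0,0,-0.2,0,0],[0,0,0,0,0]]' | tail -4
python3 -m inch '[[-0.2,-0.02,0,0,0],[-0.2,-0.02,0,0,0],[-0.2,-0.02,0,0,0],[-0.18,-0.01,0,0,0],[0,0,0,0,0]]' | tail -4
python3 tilt.py t3 2>/dev/null
```

```text
tool_pos: [0.5609, -0.1337, 0.0797]
eef_rot: [0.999, 0.043, -0.001, -0.0]
contact_force: [0.4, 0.1, -2.0]
opening: 0.289
tool_pos: [0.5454, -0.1353, 0.0823]
eef_rot: [0.999, 0.044, 0.004, -0.0]
contact_force: [6.3, 1.9, -2.2]
opening: 0.288
tcp [ 0.5457 -0.1352  0.0823] yaw 5.0 F [ 5.8  0.6 -1.9] op 25.19879452869216 t 9.05
blue n 2354 x [-0.0032  0.0197] z [-0.0362 -0.0047]
blue [(-4, np.float64(-8.2)), (0, np.float64(-6.8)), (4, np.float64(-5.4)), (8, np.float64(-9.7)), (12, np.float64(-19.1)), (16, np.float64(-28.1)), (20, np.float64(-34.6))]
white [(-16, np.float64(-13.6)), (-12, np.float64(-11.7)), (-8, np.float64(-10.4)), (-4, np.float64(-9.2))]
both [(-16, np.float64(-13.6)), (-12, np.float64(-11.7)), (-8, np.float64(-10.4)), (-4, np.float64(-8.3)), (0, np.float64(-6.8)), (4, np.float64(-5.4)), (8, np.float64(-9.7)), (12, np.float64(-19.1)), (16, np.float64(-28.1)), (20, np.float64(-34.6))]
brass n 657 local x [0.0211 0.0392] z world [0.022  0.0472]
hood n 417 world [ 0.5819 -0.1303  0.023 ] local x [0.0336 0.0392] y [-0.0128  0.016 ] uv [254. 167.]
```

```bash
python3 -m inch '[[-0.12,0.03,-0.1,0,0],[-0.12,0.02,-0.1,0,0],[0,0,-0.1,0,0],[0,0,0,0,0]]' | tail -4
python3 tilt.py t4 2>/dev/null
```

```text
tool_pos: [0.5429, -0.1348, 0.077]
eef_rot: [0.999, 0.044, 0.008, 0.001]
contact_force: [7.3, 0.3, 12.2]
opening: 0.287
tcp [ 0.5428 -0.1348  0.0771] yaw 4.99 F [ 7.5 -0.1 13.2] op 25.44172302476237 t 9.5
blue n 2302 x [-0.0027  0.0191] z [-0.0368 -0.0049]
blue [(-4, np.float64(-8.2)), (0, np.float64(-7.1)), (4, np.float64(-5.5)), (8, np.float64(-8.9)), (12, np.float64(-18.6)), (16, np.float64(-28.6)), (20, np.float64(-35.8))]
white [(-16, np.float64(-13.2)), (-12, np.float64(-11.5)), (-8, np.float64(-10.1)), (-4, np.float64(-9.5))]
both [(-16, np.float64(-13.2)), (-12, np.float64(-11.5)), (-8, np.float64(-10.1)), (-4, np.float64(-8.6)), (0, np.float64(-7.1)), (4, np.float64(-5.5)), (8, np.float64(-8.9)), (12, np.float64(-18.6)), (16, np.float64(-28.6)), (20, np.float64(-35.8))]
brass n 633 local x [0.0203 0.042 ] z world [0.0216 0.0411]
hood n 422 world [ 0.5819 -0.1302  0.023 ] local x [0.0366 0.042 ] y [-0.0131  0.0155] uv [255. 165.]
```

```bash
python3 -m inch '[[0,0,0,0,0],[0.11,0.01,-0.09,0,0],[0.11,0.01,-0.09,0,0],[0.1,0.01,-0.1,0,0],[0.1,0.01,-0.1,0,0]]' 10 | tail -4
python3 tilt.py t5 2>/dev/null | egrep -v '^(both|brass)'
python3 -m inch '[[0.08,0.01,-0.12,0,0],[0.08,0.01,-0.12,0,0],[0,0,0,0,0]]' 10 | tail -4
python3 tilt.py t6 2>/dev/null
```

```text
tool_pos: [0.5522, -0.1339, 0.0668]
eef_rot: [0.999, 0.043, 0.006, 0.001]
contact_force: [6.0, 0.6, 5.2]
opening: 0.293
tcp [ 0.5524 -0.1338  0.0664] yaw 4.99 F [ 8.  -0.4  5.4] op 26.007270680316886 t 10.05
blue n 2002 x [0.0004 0.0163] z [-0.0375 -0.0036]
blue [(0, np.float64(-5.4)), (4, np.float64(-5.0)), (8, np.float64(-4.4)), (12, np.float64(-12.1)), (16, np.float64(-30.4))]
white [(-12, np.float64(-7.5)), (-8, np.float64(-6.8)), (-4, np.float64(-6.4)), (0, np.float64(-5.9))]
hood n 486 world [ 0.5818 -0.1305  0.0229] local x [0.0265 0.0325] y [-0.0135  0.0149] uv [256. 182.]
hood n 157 world [ 0.5716 -0.132   0.026 ] local x [0.0169 0.0231] y [-0.0084  0.01  ] uv [257. 200.]
tool_pos: [0.5563, -0.1335, 0.0604]
eef_rot: [0.999, 0.043, 0.006, 0.001]
contact_force: [7.6, -0.5, 4.9]
opening: 0.294
tcp [ 0.5562 -0.1335  0.0604] yaw 4.98 F [ 8.5 -1.   3.6] op 25.917363680676683 t 10.4
blue n 1769 x [0.0025 0.0148] z [-0.0373 -0.0044]
blue [(0, np.float64(-6.6)), (4, np.float64(-5.4)), (8, np.float64(-5.2)), (12, np.float64(-6.1)), (16, np.float64(-24.1))]
white [(-12, np.float64(-5.9)), (-8, np.float64(-5.7)), (-4, np.float64(-5.6)), (0, np.float64(-5.6))]
both [(-12, np.float64(-5.9)), (-8, np.float64(-5.7)), (-4, np.float64(-5.6)), (0, np.float64(-5.6)), (4, np.float64(-5.4)), (8, np.float64(-5.2)), (12, np.float64(-6.1)), (16, np.float64(-24.1))]
brass n 668 local x [0.0151 0.0286] z world [0.0173 0.0241]
hood n 494 world [ 0.5818 -0.1303  0.023 ] local x [0.0229 0.0287] y [-0.0133  0.0151] uv [255. 192.]
```

View pics/t6.png

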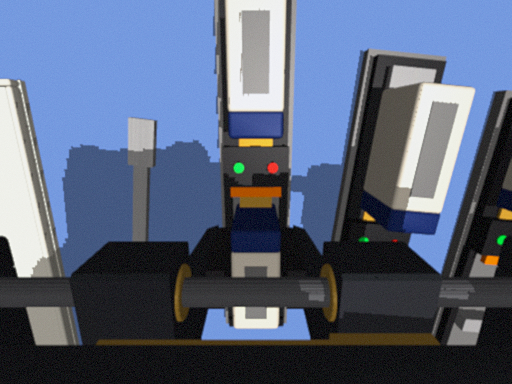

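```bash
python3 -m inch '[[0.1,0.01,-0.04,0,0],[0.12,0.01,-0.02,0,0],[0.08,0.01,0,0,0],[0.06,0,0,0,0]]' 8 | tail -4
python3 -m inch '[[0,0,0,0,40],[0,0,0,0,44],[0,0,0,0,44],[0,0,1,0,44],[0,0,1,0,60]]' | tail -4
python3 -m inch '[[-1,0,1,0,60],[-1,0.3,1,0,60],[-0.5,1,0,0.2,88],[0,0,0,0,88]]' | tail -4
cat > seat.py <<'E'
from h import *
import sys
SE={'mid':((.585,-.1300),5.0),'long':((.544,-.2108),-.7),'short':((.553,-.2982),-1.)}
LN={'mid':.068,'long':.080,'short':.056}
n=sys.argv[1];(sx,sy),a=SE[n];a=np.radians(a)
s=snap('wrist',sys.argv[2]+'.png');P=cloud(s);q=P-np.array([sx,sy,0])
L=np.stack([q[...,0]*np.cos(a)+q[...,1]*np.sin(a),-q[...,0]*np.sin(a)+q[...,1]*np.cos(a),q[...,2]],-1)
h=cv2.cvtColor(s['pixels'],cv2.COLOR_RGB2HSV)
m=(abs(L[...,1])<.03)&(L[...,0]<.0)&(L[...,0]>-.12)&(L[...,2]>.046)&(L[...,2]<.075)
k=L[m];print('top n',m.sum(),'x (want',-LN[n],-.007,')',np.percentile(k[:,0],[1,99]).round(4),'y',np.percentile(k[:,1],[1,99]).round(4),'rect',[np.round(v,3) for v in cv2.minAreaRect(k[:,:2].astype(np.float32))])
A=np.c_[k[:,:2],np.ones(len(k))];g=np.linalg.lstsq(A,k[:,2],rcond=None)[0];print('slopes',g[:2].round(3),'z mean',k[:,2].mean().round(4))
st=r.get_state();print(st['tool_pos'],st['clock'])
E
python3 seat.py mid s1
```

```text
tool_pos: [0.5579, -0.1336, 0.0582]
eef_rot: [0.999, 0.043, -0.001, 0.001]
contact_force: [-4.3, -0.8, 11.2]
opening: 0.291
tool_pos: [0.5586, -0.132, 0.1063]
eef_rot: [0.999, 0.043, -0.001, -0.0]
contact_force: [-0.2, -1.2, -0.1]
opening: 0.567
tool_pos: [0.4952, -0.0966, 0.1572]
eef_rot: [0.998, 0.056, -0.001, -0.001]
contact_force: [-0.1, -1.2, -0.2]
opening: 0.834
top n 2472 x (want -0.068 -0.007 ) [-0.0668 -0.0076] y [-0.0126  0.0129] rect [array([-0.037, -0.   ]), array([0.06 , 0.026]), np.float64(0.443)]
slopes [-0.002 -0.03 ] z mean 0.0538
[ 0.49639218 -0.0981836   0.15687537] 11.75
```

```bash
python3 -m inch '[[0.1,1,0,0.1,60],[0.1,1,0,0.1,60],[0.1,1,0,0.1,60],[0.1,1,0,0.08,60],[0.1,1,0,0,60]]' | tail -1
python3 -m inch '[[0.1,1,0,0,60],[0.1,1,0,0,60],[0.1,1,0,0,60],[0.1,1,0,0,60],[0.1,1,0,0,60]]' | tail -1
python3 -m inch '[[0.1,1,0,0,60],[0.1,1,0,0,60],[0.1,1,-0.3,0,60],[0.1,1,-0.7,0,60],[0.04,1,-0.7,0,60]]' | tail -1
python3 -m inch '[[0,0.2,-0.7,0,60],[0,0,0,0,60]]' | tail -4
python3 tilt.py l1 2>/dev/null
```

```text
opening: 0.676
opening: 0.681
opening: 0.682
tool_pos: [0.5316, 0.2795, 0.0936]
eef_rot: [0.997, 0.074, -0.002, 0.001]
contact_force: [0.1, -1.1, -1.1]
opening: 0.681
tcp [0.5325 0.2783 0.0949] yaw 8.41 F [-0.5 -0.4  0.2] op 59.654109277607404 t 13.5
blue n 810 x [-0.0005  0.0107] z [-0.0763 -0.044 ]
blue [(0, np.float64(-45.0)), (4, np.float64(-45.0)), (8, np.float64(-45.4)), (12, np.float64(-59.8))]
white [(-28, np.float64(-45.2)), (-24, np.float64(-45.2)), (-20, np.float64(-45.2)), (-16, np.float64(-45.3)), (-12, np.float64(-45.2)), (-8, np.float64(-45.1)), (-4, np.float64(-45.2)), (20, np.float64(-89.8)), (24, np.float64(-89.7)), (28, np.float64(-89.9)), (32, np.float64(-89.8)), (36, np.float64(-89.8)), (40, np.float64(-89.8)), (44, np.float64(-89.7)), (48, np.float64(-89.7))]
both [(-28, np.float64(-44.5)), (-24, np.float64(-44.7)), (-20, np.float64(-44.6)), (-16, np.float64(-44.5)), (-12, np.float64(-44.7)), (-8, np.float64(-44.7)), (-4, np.float64(-44.7)), (0, np.float64(-44.6)), (4, np.float64(-44.6)), (8, np.float64(-44.7))]
brass n 202 local x [0.0107 0.0176] z world [0.0116 0.0141]
```

View pics/l1.png

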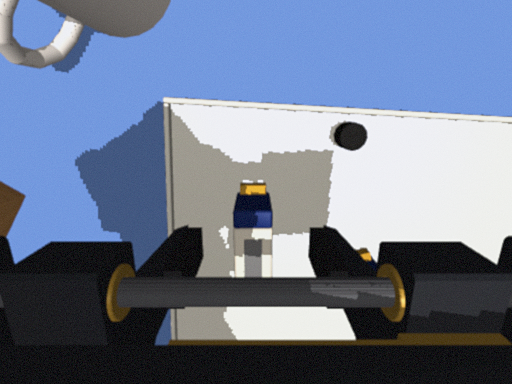

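```bash
python3 -m inch '[[0,0.05,-0.8,0,60],[0,0,-0.78,0,60],[0,0,0,0,60],[0,0,0,0,0],[0,0,0,0,0]]' 3 | tail -1
python3 -m inch '[[0,0,0,0,0],[0,0,0,0,0],[0,0,0,0,0],[0,0,0,0,0]]' 3 | tail -4
python3 -m inch '[[-0.12,-0.02,0.16,0,0],[-0.12,-0.02,0.16,0,0],[-0.12,-0.02,0.15,0,0],[-0.12,-0.02,0.14,0,0],[-0.12,-0.02,0.13,0,0]]' 3 |tail -3
python3 -m inch '[[0,0,0,0,0]]' 3 | tail -1
python3 tilt.py l2 2>/dev/null
```

```text
opening: 0.52
tool_pos: [0.5334, 0.2817, 0.0576]
eef_rot: [0.997, 0.074, 0.0, -0.0]
contact_force: [-0.7, -0.8, 5.4]
opening: 0.293
eef_rot: [0.997, 0.074, -0.0, 0.0]
contact_force: [-0.0, 0.1, -0.8]
opening: 0.294
opening: 0.297
tcp [0.5178 0.2791 0.0757] yaw 8.46 F [-0.5 -0.1 -0.9] op 26.090323181723726 t 15.05
blue n 2176 x [-0.003   0.0171] z [-0.0388 -0.0062]
blue [(-4, np.float64(-9.1)), (0, np.float64(-8.1)), (4, np.float64(-6.9)), (8, np.float64(-10.9)), (12, np.float64(-22.5)), (16, np.float64(-34.2))]
white [(-16, np.float64(-13.2)), (-12, np.float64(-11.8)), (-8, np.float64(-10.7)), (-4, np.float64(-10.2)), (20, np.float64(-72.0)), (24, np.float64(-71.9)), (28, np.float64(-71.7)), (32, np.float64(-71.7)), (36, np.float64(-71.9)), (40, np.float64(-71.6)), (44, np.float64(-71.8)), (48, np.float64(-71.7))]
both [(-16, np.float64(-13.2)), (-12, np.float64(-11.8)), (-8, np.float64(-10.7)), (-4, np.float64(-9.3)), (0, np.float64(-8.1)), (4, np.float64(-6.9)), (8, np.float64(-10.9)), (12, np.float64(-22.5)), (16, np.float64(-34.2))]
brass n 290 local x [0.0185 0.0246] z world [0.0339 0.0374]
```

```bash
python3 -m inch '[[0,0,0,0,0],[0,0,0,0,0],[0,0,0.6,0,0],[0,-0.3,0.8,0,0],[0,-0.6,0.8,0,0]]' 60 | tail -1
python3 -m inch '[[0,-1,0.8,-0.2,0],[0,-1,0,-0.2,0],[0,-1,0,-0.2,0],[0,-1,0,-0.2,0],[0,-1,0,-0.2,0]]' | tail -1
python3 -m inch '[[0.1,-1,0,-0.2,0],[0.1,-1,0,-0.2,0],[0,-1,0,-0.13,0],[0,-1,0,0,0],[0,-1,0,0,0]]' | tail -1
python3 -m inch '[[0,-1,0,0,0],[0,-1,0,0,0],[0,-1,0,0,0],[0,-1,0,0,0],[0,-1,0,0,0]]' | tail -1
python3 -m inch '[[0,-1,0,0,0],[0,-1,0,0,0],[0,-1,0,0,0],[0,-0.7,0,0,0],[0,0,0,0,0]]' | tail -4
python3 -m inch '[[0,0,-0.4,0,0],[0,0,-0.2,0,0],[0,0,0,0,0]]' | tail -4
python3 tilt.py l3 2>/dev/null
```

```text
opening: 0.285
opening: 0.288
opening: 0.29
opening: 0.287
tool_pos: [0.5228, -0.215, 0.1513]
eef_rot: [1.0, -0.009, 0.0, 0.002]
contact_force: [-1.4, -0.4, -1.5]
opening: 0.283
tool_pos: [0.5226, -0.209, 0.1345]
eef_rot: [1.0, -0.005, -0.001, -0.001]
contact_force: [-0.2, 0.7, -1.7]
opening: 0.286
tcp [ 0.5229 -0.2093  0.1349] yaw -0.61 F [ 0.4 -0.2 -2.3] op 25.446875878039243 t 17.9
blue n 2178 x [-0.0033  0.0168] z [-0.0396 -0.0068]
blue [(-4, np.float64(-9.6)), (0, np.float64(-8.6)), (4, np.float64(-7.4)), (8, np.float64(-11.9)), (12, np.float64(-23.9)), (16, np.float64(-35.2))]
white [(-20, np.float64(-14.4)), (-16, np.float64(-13.7)), (-12, np.float64(-12.4)), (-8, np.float64(-11.1)), (-4, np.float64(-10.7)), (28, np.float64(-48.5))]
both [(-20, np.float64(-14.4)), (-16, np.float64(-13.7)), (-12, np.float64(-12.4)), (-8, np.float64(-11.1)), (-4, np.float64(-10.0)), (0, np.float64(-8.6)), (4, np.float64(-7.4)), (8, np.float64(-11.9)), (12, np.float64(-23.9)), (16, np.float64(-35.2))]
brass n 481 local x [0.0182 0.0266] z world [0.0878 0.0956]
hood n 245 world [ 0.5408 -0.2109  0.0229] local x [0.0152 0.0206] y [-0.0153  0.0124] uv [259. 176.]
```

View pics/l3.png

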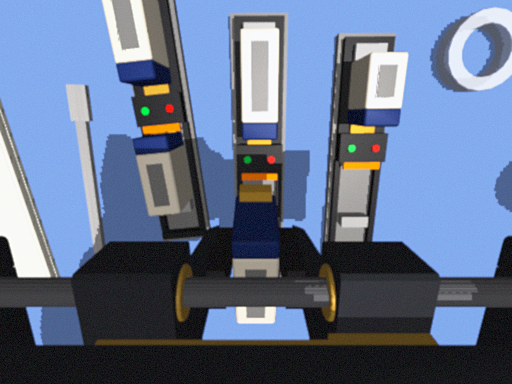

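```bash
python3 -m inch '[[0,-0.05,-0.5,0,0],[0,0,-0.7,0,0],[0,0,-0.6,0,0],[0,0,-0.24,0,0],[0,0,0,0,0]]' | tail -4
python3 -m inch '[[-0.2,0,0,0,0],[-0.2,0,0,0,0],[-0.2,0,-0.04,0,0],[-0.2,0,-0.08,0,0],[-0.12,0,-0.08,0,0]]' | tail -4
python3 -m inch '[[0,0,-0.1,0,0],[0,0,0,0,0]]' | tail -4
python3 tilt.py l4 2>/dev/null
```

```text
tool_pos: [0.5225, -0.2118, 0.0834]
eef_rot: [1.0, -0.006, -0.001, -0.0]
contact_force: [0.2, -0.0, -2.1]
opening: 0.292
tool_pos: [0.5055, -0.2123, 0.0821]
eef_rot: [1.0, -0.006, 0.006, 0.001]
contact_force: [8.5, 1.5, 7.2]
opening: 0.283
tool_pos: [0.5055, -0.2125, 0.0795]
eef_rot: [1.0, -0.006, 0.006, 0.001]
contact_force: [6.9, -0.4, 8.3]
opening: 0.289
tcp [ 0.5055 -0.2125  0.0796] yaw -0.68 F [6.7 1.  7.5] op 24.968251621229673 t 19.15
blue n 2163 x [-0.0028  0.0174] z [-0.0388 -0.0064]
blue [(-4, np.float64(-9.5)), (0, np.float64(-8.3)), (4, np.float64(-7.1)), (8, np.float64(-10.2)), (12, np.float64(-21.5)), (16, np.float64(-33.4))]
white [(-16, np.float64(-13.3)), (-12, np.float64(-12.0)), (-8, np.float64(-10.9)), (-4, np.float64(-10.2))]
both [(-16, np.float64(-13.3)), (-12, np.float64(-12.0)), (-8, np.float64(-10.9)), (-4, np.float64(-9.9)), (0, np.float64(-8.3)), (4, np.float64(-7.1)), (8, np.float64(-10.2)), (12, np.float64(-21.5)), (16, np.float64(-33.4))]
brass n 806 local x [0.0186 0.038 ] z world [0.022  0.0408]
hood n 425 world [ 0.5407 -0.211   0.023 ] local x [0.0323 0.0381] y [-0.0126  0.0159] uv [254. 170.]
```

```bash
python3 -m inch '[[-0.12,0.05,0,0,0],[0,0,0,0,0]]' | tail -4
python3 -m inch '[[0,0,0,0,0],[0.1,0,-0.11,0,0],[0.1,0,-0.11,0,0],[0.09,0,-0.12,0,0],[0.09,0,-0.12,0,0]]' 10 | tail -4
python3 -m inch '[[0.07,0,-0.13,0,0],[0.07,0,-0.13,0,0],[0,0,0,0,0]]' 10 | tail -4
python3 tilt.py l6 2>/dev/null
```

```text
tool_pos: [0.5045, -0.2122, 0.0803]
eef_rot: [1.0, -0.006, 0.009, 0.002]
contact_force: [8.7, -0.7, 7.4]
opening: 0.288
tool_pos: [0.5128, -0.2121, 0.0682]
eef_rot: [1.0, -0.006, 0.007, 0.001]
contact_force: [8.6, -0.2, 6.1]
opening: 0.293
tool_pos: [0.5162, -0.2122, 0.0613]
eef_rot: [1.0, -0.006, 0.007, 0.001]
contact_force: [8.2, -1.7, 5.0]
opening: 0.292
tcp [ 0.5162 -0.2122  0.0614] yaw -0.69 F [ 8.1 -1.8  3.7] op 25.770106696551444 t 20.2
blue n 1664 x [0.0027 0.0144] z [-0.0394 -0.0061]
blue [(4, np.float64(-7.3)), (8, np.float64(-7.2)), (12, np.float64(-8.6)), (16, np.float64(-25.4))]
white [(-12, np.float64(-7.2)), (-8, np.float64(-7.3)), (-4, np.float64(-7.3)), (0, np.float64(-7.2))]
both [(-12, np.float64(-7.2)), (-8, np.float64(-7.3)), (-4, np.float64(-7.3)), (0, np.float64(-7.2)), (4, np.float64(-7.3)), (8, np.float64(-7.2)), (12, np.float64(-8.6)), (16, np.float64(-25.4))]
brass n 601 local x [0.0143 0.0271] z world [0.0162 0.024 ]
hood n 498 world [ 0.5404 -0.211   0.0229] local x [0.0212 0.0271] y [-0.0128  0.0159] uv [255. 194.]
```

Flat, tongue below hood level; slide home, release, and go look at the short pack.

```bash
python3 -m inch '[[0.1,0,-0.02,0,0],[0.12,0,0,0,0],[0.1,0,0,0,0],[0.1,0,0,0,0],[0,0,0,0,0]]' 8 | tail -4
python3 -m inch '[[0,0,0,0,40],[0,0,0,0,44],[0,0,0,0,44],[0,0,1,0,44],[0,0,1,0,60]]' | tail -4
python3 -m inch '[[-1,0,1,0,60],[-1,0.3,1,0,60],[-0.5,1,0,0,88],[0,0,0,0,88]]' | tail -4
python3 seat.py long s2
```

```text
tool_pos: [0.5195, -0.2124, 0.0602]
eef_rot: [1.0, -0.007, -0.001, 0.001]
contact_force: [-2.4, -1.4, 9.5]
opening: 0.289
tool_pos: [0.5197, -0.2106, 0.1083]
eef_rot: [1.0, -0.006, -0.001, -0.0]
contact_force: [-0.0, -0.9, 0.8]
opening: 0.568
tool_pos: [0.456, -0.1756, 0.1592]
eef_rot: [1.0, -0.005, -0.001, -0.001]
contact_force: [0.5, 0.4, 0.2]
opening: 0.837
top n 2859 x (want -0.08 -0.007 ) [-0.0788 -0.0081] y [-0.0133  0.0122] rect [array([-0.044, -0.001]), array([0.072, 0.026]), np.float64(0.4)]
slopes [-0.001 -0.027] z mean 0.0539
[ 0.45728549 -0.17710407  0.15886715] 21.65
```

```bash
python3 -m inch '[[0.1,1,0,0.3,60],[0.1,1,0,0.3,60],[0.1,1,0,0.3,60],[0.1,1,0,0.3,60],[0.1,1,0,0.3,60]]' | tail -1
python3 -m inch '[[0.1,1,0,0.3,60],[0.1,1,0,0.3,60],[0.1,1,0,0.3,60],[0.1,1,0,0.3,60],[0.1,1,0,0.3,60]]' | tail -1
python3 -m inch '[[0.1,1,-0.2,0.3,60],[0.1,1,-0.4,0.3,60],[0.1,1,-0.6,0.3,60],[0,1,-0.6,0.2,60],[0,0.5,-0.6,0,60]]' | tail -1
python3 -m inch '[[0,0,-0.1,0,60],[0,0,0,0,60]]' | tail -4
python3 tilt.py k1 2>/dev/null
python3 packs.py
```

```text
opening: 0.68
opening: 0.682
opening: 0.684
tool_pos: [0.4907, 0.1831, 0.0953]
eef_rot: [0.978, 0.207, -0.001, 0.001]
contact_force: [0.4, -0.6, -0.0]
opening: 0.68
tcp [0.491  0.1826 0.0959] yaw 23.78 F [0.2 0.1 0.3] op 59.5281761159134 t 23.4
blue n 840 x [-0.0031  0.0084] z [-0.0772 -0.0451]
blue [(-4, np.float64(-46.1)), (0, np.float64(-46.1)), (4, np.float64(-46.2)), (8, np.float64(-57.4))]
white [(-28, np.float64(-46.0)), (-24, np.float64(-45.9)), (-20, np.float64(-45.9)), (-16, np.float64(-45.9)), (-12, np.float64(-46.0)), (-8, np.float64(-46.0)), (-4, np.float64(-46.1)), (16, np.float64(-89.8))]
both [(-28, np.float64(-44.9)), (-24, np.float64(-44.5)), (-20, np.float64(-44.4)), (-16, np.float64(-44.9)), (-8, np.float64(-44.9)), (0, np.float64(-44.8)), (4, np.float64(-44.7))]
brass n 219 local x [0.0083 0.0152] z world [0.0106 0.0142]
23.45 [0.4912 0.1824 0.0963] [0.979 0.206 0.    0.001]
[252. 243.] 2488 z 0.0498 c [0.477 0.18 ] sz [0.0478 0.0256] a 23.7 blue [0.49263281 0.18709454] yaw 24.5
```

View pics/k1.png

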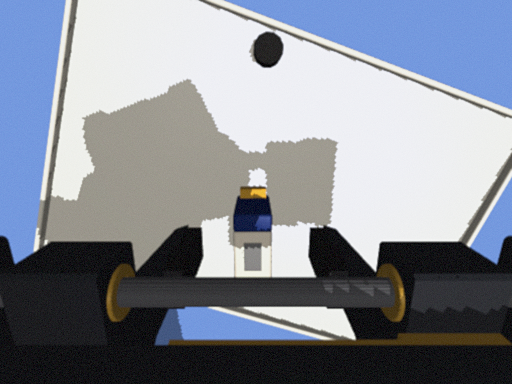

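```bash
python3 -m inch '[[-0.05,0.11,-0.8,0,60],[0,0,-0.8,0,60],[0,0,0,0,60],[0,0,0,0,0],[0,0,0,0,0]]' 3 | tail -1
python3 -m inch '[[0,0,0,0,0],[0,0,0,0,0],[0,0,0,0,0],[0,0,0,0,0]]' 3 | tail -4
python3 -m inch '[[-0.13,-0.06,0.14,0,0],[-0.13,-0.06,0.14,0,0],[-0.13,-0.06,0.12,0,0],[-0.13,-0.06,0.11,0,0],[-0.13,-0.06,0.1,0,0]]' 3 |tail -3
python3 -m inch '[[0,0,0,0,0]]' 3 | tail -1
python3 tilt.py k2 2>/dev/null
```

```text
opening: 0.523
tool_pos: [0.4899, 0.1865, 0.0564]
eef_rot: [0.978, 0.207, 0.0, 0.0]
contact_force: [1.6, -1.6, 2.5]
opening: 0.295
eef_rot: [0.978, 0.207, -0.0, -0.0]
contact_force: [0.3, -0.1, -2.4]
opening: 0.29
opening: 0.294
tcp [0.4729 0.1792 0.0714] yaw 23.87 F [-0.3  0.1 -2.2] op 25.70839018394598 t 25.0
blue n 2130 x [-0.0047  0.0137] z [-0.0383 -0.0053]
blue [(-4, np.float64(-7.4)), (0, np.float64(-6.5)), (4, np.float64(-6.2)), (8, np.float64(-15.5)), (12, np.float64(-31.3)), (16, np.float64(-37.8))]
white [(-16, np.float64(-10.4)), (-12, np.float64(-9.5)), (-8, np.float64(-8.7)), (20, np.float64(-67.5)), (24, np.float64(-67.5)), (28, np.float64(-67.4)), (32, np.float64(-67.5)), (36, np.float64(-67.6)), (40, np.float64(-67.4)), (44, np.float64(-67.5)), (48, np.float64(-67.4))]
both [(-16, np.float64(-10.4)), (-12, np.float64(-9.5)), (-8, np.float64(-8.7)), (-4, np.float64(-7.4)), (0, np.float64(-6.5)), (4, np.float64(-6.2)), (8, np.float64(-15.5)), (12, np.float64(-31.3)), (16, np.float64(-37.8))]
brass n 310 local x [0.0144 0.0212] z world [0.0295 0.0327]
```

```bash
python3 -m inch '[[0,0,0,0,0],[0,0,0,0,0],[0,0,0.6,0,0],[0,-0.3,0.8,-0.2,0],[0,-0.6,0.8,-0.2,0]]' 60 | tail -1
python3 -m inch '[[0.2,-1,0.7,-0.3,0],[0.2,-1,0,-0.3,0],[0.2,-1,0,-0.3,0],[0.2,-1,0,-0.3,0],[0.2,-1,0,-0.3,0]]' | tail -1
python3 -m inch '[[0.2,-1,0,-0.3,0],[0.2,-1,0,-0.3,0],[0.2,-1,0,-0.3,0],[0.2,-1,0,-0.3,0],[0.2,-1,0,-0.3,0]]' | tail -1
python3 -m inch '[[0.2,-1,0,-0.3,0],[0.2,-1,0,-0.3,0],[0.16,-1,0,-0.15,0],[0,-1,0,0,0],[0,-1,0,0,0]]' | tail -1
python3 -m inch '[[0,-1,0,0,0],[0,-1,0,0,0],[0,-0.7,0,0,0],[0,-0.5,0,0,0],[0,0,0,0,0]]' | tail -1
python3 -m inch '[[0,0,-0.4,0,0],[0,0,-0.3,0,0],[0,0,0,0,0],[0,0,0,0,0]]' | tail -4
python3 tilt.py k3 2>/dev/null
```

```text
opening: 0.285
opening: 0.286
opening: 0.288
opening: 0.284
opening: 0.289
tool_pos: [0.5371, -0.2971, 0.1257]
eef_rot: [1.0, -0.008, -0.0, -0.0]
contact_force: [0.0, 0.2, -1.7]
opening: 0.288
tcp [ 0.5373 -0.2974  0.1261] yaw -0.97 F [ 0.4 -0.3 -2. ] op 25.178899086762467 t 27.95
blue n 2134 x [-0.0048  0.0136] z [-0.0396 -0.0059]
blue [(-4, np.float64(-7.9)), (0, np.float64(-7.0)), (4, np.float64(-6.9)), (8, np.float64(-16.8)), (12, np.float64(-32.1)), (48, np.float64(-72.5))]
white [(-16, np.float64(-10.9)), (-12, np.float64(-10.2)), (-8, np.float64(-9.3)), (24, np.float64(-48.2))]
both [(-16, np.float64(-10.9)), (-12, np.float64(-10.2)), (-8, np.float64(-9.3)), (-4, np.float64(-7.9)), (0, np.float64(-7.0)), (4, np.float64(-6.9)), (8, np.float64(-16.8)), (12, np.float64(-32.1))]
brass n 504 local x [0.0144 0.0233] z world [0.077  0.0869]
hood n 255 world [ 0.5496 -0.2983  0.0229] local x [0.0096 0.0151] y [-0.0149  0.0137] uv [258. 185.]
```

```bash
python3 -m inch '[[0,-0.02,-0.5,0,0],[0,0,-0.7,0,0],[0,0,-0.6,0,0],[0,0,-0.22,0,0],[0,0,0,0,0]]' | tail -4
python3 -m inch '[[0,0,0,0,0],[-0.12,0,0,0,0],[-0.12,0,0,0,0],[-0.12,0,0,0,0],[0,0,0,0,0]]' 8 | tail -4
python3 tilt.py k4 2>/dev/null
```

```text
tool_pos: [0.5367, -0.2984, 0.0749]
eef_rot: [1.0, -0.009, -0.001, -0.0]
contact_force: [-0.2, 0.1, -2.3]
opening: 0.288
tool_pos: [0.5297, -0.2987, 0.0768]
eef_rot: [1.0, -0.009, 0.002, 0.0]
contact_force: [4.2, 0.1, 2.1]
opening: 0.296
tcp [ 0.5297 -0.2987  0.0767] yaw -1.01 F [3.9 0.1 1.7] op 25.902589333077316 t 29.0
blue n 2184 x [-0.0047  0.015 ] z [-0.038  -0.0051]
blue [(-4, np.float64(-7.8)), (0, np.float64(-6.5)), (4, np.float64(-6.0)), (8, np.float64(-14.0)), (12, np.float64(-27.4)), (16, np.float64(-36.7))]
white [(-16, np.float64(-11.0)), (-12, np.float64(-10.1)), (-8, np.float64(-9.2))]
both [(-16, np.float64(-11.0)), (-12, np.float64(-10.1)), (-8, np.float64(-9.2)), (-4, np.float64(-7.8)), (0, np.float64(-6.5)), (4, np.float64(-6.0)), (8, np.float64(-14.0)), (12, np.float64(-27.4)), (16, np.float64(-36.7))]
brass n 649 local x [0.0163 0.049 ] z world [0.0163 0.0386]
hood n 56 world [ 0.5497 -0.2853  0.0228] local x [0.0168 0.0227] y [0.012  0.0155] uv [236. 193.]
hood n 63 world [ 0.5493 -0.311   0.0229] local x [0.0169 0.0227] y [-0.0139 -0.0099] uv [275. 193.]
```

```bash
python3 -m inch '[[0,0,0,0,0],[0,0,0,0,0],[-0.2,0,0,0,0],[-0.2,0,0,0,0],[-0.2,0,0,0,0]]' 60 | tail -4
python3 -m inch '[[0,0,0,0,0]]' | tail -4
python3 tilt.py k5 2>/dev/null
```

```text
tool_pos: [0.5165, -0.2987, 0.0767]
eef_rot: [1.0, -0.009, 0.004, 0.001]
contact_force: [8.2, 1.7, 3.5]
opening: 0.287
tool_pos: [0.5158, -0.2988, 0.0766]
eef_rot: [1.0, -0.009, 0.003, 0.0]
contact_force: [7.7, 0.7, 2.4]
opening: 0.285
tcp [ 0.5161 -0.2988  0.0766] yaw -0.99 F [6.8 0.8 1.4] op 25.414058276652376 t 29.65
blue n 2221 x [-0.005   0.0152] z [-0.0381 -0.0053]
blue [(-4, np.float64(-7.8)), (0, np.float64(-6.6)), (4, np.float64(-6.2)), (8, np.float64(-14.6)), (12, np.float64(-27.6)), (16, np.float64(-36.8))]
white [(-16, np.float64(-11.5)), (-12, np.float64(-10.3)), (-8, np.float64(-9.3))]
both [(-16, np.float64(-11.5)), (-12, np.float64(-10.3)), (-8, np.float64(-9.3)), (-4, np.float64(-7.8)), (0, np.float64(-6.6)), (4, np.float64(-6.2)), (8, np.float64(-14.6)), (12, np.float64(-27.6)), (16, np.float64(-36.8))]
brass n 770 local x [0.0163 0.0353] z world [0.0218 0.0388]
hood n 412 world [ 0.5494 -0.2984  0.0229] local x [0.0304 0.036 ] y [-0.013   0.0151] uv [256. 173.]
```

```bash
python3 -m inch '[[0,0,-0.15,0,0],[0,0,-0.15,0,0],[0,0,0,0,0]]' | tail -4
python3 -m inch '[[0,0,0,0,0],[0.12,0,-0.1,0,0],[0.12,0,-0.1,0,0],[0.1,0,-0.12,0,0],[0.1,0,-0.12,0,0]]' 10 | tail -4
python3 -m inch '[[0,0,0,0,0]]' | tail -4
python3 tilt.py k6 2>/dev/null
```

```text
tool_pos: [0.5179, -0.2991, 0.0703]
eef_rot: [1.0, -0.008, 0.005, 0.001]
contact_force: [8.3, 1.1, 11.6]
opening: 0.282
tool_pos: [0.5274, -0.2992, 0.0587]
eef_rot: [1.0, -0.009, 0.003, 0.001]
contact_force: [0.6, 0.7, 14.9]
opening: 0.295
tool_pos: [0.5273, -0.2992, 0.0584]
eef_rot: [1.0, -0.009, 0.003, 0.001]
contact_force: [6.0, -0.3, 5.4]
opening: 0.293
tcp [ 0.5273 -0.2992  0.0584] yaw -0.99 F [ 5.9 -0.3  4.8] op 26.120849414469767 t 30.6
blue n 1747 x [-0.      0.0114] z [-0.0367 -0.0035]
blue [(0, np.float64(-4.6)), (4, np.float64(-4.6)), (8, np.float64(-4.6)), (12, np.float64(-17.7))]
white [(-12, np.float64(-4.7)), (-8, np.float64(-4.6)), (-4, np.float64(-4.6)), (0, np.float64(-4.4))]
both [(-12, np.float64(-4.7)), (-8, np.float64(-4.6)), (-4, np.float64(-4.6)), (0, np.float64(-4.6)), (4, np.float64(-4.6)), (8, np.float64(-4.6)), (12, np.float64(-17.7))]
brass n 724 local x [0.0116 0.0499] z world [0.016  0.0241]
hood n 504 world [ 0.5494 -0.2984  0.023 ] local x [0.0193 0.0251] y [-0.0131  0.0158] uv [255. 198.]
```

```bash
python3 -m inch '[[0.1,0,-0.02,0,0],[0.12,0,0,0,0],[0.1,0,0,0,0],[0.08,0,0,0,0],[0,0,0,0,0]]' 8 | tail -4
python3 -m inch '[[0,0,0,0,40],[0,0,0,0,44],[0,0,0,0,44],[0,0,1,0,44],[0,0,1,0,60]]' | tail -4
python3 -m inch '[[-1,0.3,1,0,60],[-1,0.8,1,0,60],[-1,0.8,1,0,88],[0,0.8,1,0,88],[0,0,1,0,88]]' | tail -1
python3 -m inch '[[0,0,0,0,88],[0,0,0,0,88],[0,0,0,0,88]]' | tail -4
for n in short mid long; do python3 seat.py $n f_$n; done
python3 - <<'E'
from h import *
s=snap('wrist','fin.png');P=cloud(s);h=cv2.cvtColor(s['pixels'],cv2.COLOR_RGB2HSV)
o=(h[...,0]>5)&(h[...,0]<32)&(h[...,1]>130)&(h[...,2]>90)&(P[...,2]<.03)&(P[...,2]>.012)
for b in blobs(o,15): k=P[b];print('orange/brass',k.mean(0).round(4),np.ptp(k,0).round(4),b.sum())
d=np.load('top0.npz');t=snap('top');
diff=np.abs(t['pixels'].astype(int)-d['px']).max(-1)>70
for b in blobs(diff,8): print('changed',uvof(b).mean(0).round(0),b.sum(),np.nanmedian(d['P'][b],0).round(3))
E
```

```text
tool_pos: [0.5306, -0.2994, 0.057]
eef_rot: [1.0, -0.01, -0.004, 0.0]
contact_force: [-3.5, 0.5, 8.6]
opening: 0.294
tool_pos: [0.5329, -0.2983, 0.1061]
eef_rot: [1.0, -0.009, -0.002, -0.001]
contact_force: [1.3, -0.2, 0.1]
opening: 0.568
opening: 0.93
tool_pos: [0.4583, -0.2314, 0.2306]
eef_rot: [1.0, -0.009, -0.001, -0.0]
contact_force: [0.1, 0.6, -0.7]
opening: 0.998
top n 1229 x (want -0.056 -0.007 ) [-0.0555 -0.0081] y [-0.0125  0.0132] rect [array([-0.032,  0.   ]), array([0.048, 0.026]), np.float64(0.702)]
slopes [-0.003 -0.04 ] z mean 0.0537
[ 0.45828033 -0.23130221  0.23052462] 32.45
top n 1690 x (want -0.068 -0.007 ) [-0.067  -0.0078] y [-0.0134  0.0121] rect [array([-0.037, -0.   ]), array([0.061, 0.027]), np.float64(0.728)]
slopes [-0.002  0.068] z mean 0.0538
[ 0.4583989  -0.23128393  0.23054233] 32.5
top n 1674 x (want -0.08 -0.007 ) [-0.0794 -0.0081] y [-0.0136  0.0118] rect [array([-0.044, -0.001]), array([0.072, 0.026]), np.float64(0.225)]
slopes [-0.     0.007] z mean 0.054
[ 0.45852381 -0.23123933  0.23064393] 32.55
orange/brass [ 0.6132 -0.1276  0.0179] [0.009  0.
[... 695 characters left out ...]
77 0.05 ]
changed [311. 229.] 112 [ 0.501 -0.181 -0.001]
changed [333. 227.] 294 [ 0.511 -0.258 -0.   ]
changed [346. 227.] 193 [ 0.51  -0.298  0.009]
changed [320. 228.] 175 [ 0.504 -0.211  0.008]
changed [205. 230.] 65 [0.483 0.186 0.045]
changed [325. 227.] 9 [ 0.509 -0.228  0.012]
changed [206. 232.] 15 [0.469 0.176 0.049]
changed [420. 328.] 646 [ 0.186 -0.54  -0.001]
changed [485. 349.] 2184 [ 0.171 -0.557  0.399]
changed [375. 341.] 13 [ 0.142 -0.398  0.001]
changed [376. 351.] 12 [ 0.107 -0.401  0.   ]
changed [289. 354.] 22 [ 0.085 -0.117 -0.001]
changed [361. 355.] 56 [ 0.092 -0.353 -0.001]
changed [211. 364.] 19 [ 0.045  0.139 -0.002]
changed [316. 375.] 600 [ 0.022 -0.21  -0.001]
```

```bash
sed -i 's/^m=(abs.*/m=(abs(L[...,1])<.009)\&(L[...,0]<-.012)\&(L[...,0]>.006-LN[n])\&(L[...,2]>.046)\&(L[...,2]<.065)/' seat.py
for n in short mid long; do python3 seat.py $n f2_$n | grep slopes; done
```

```text
slopes [-0.009 -0.006] z mean 0.0541
slopes [-0.005  0.007] z mean 0.0543
slopes [-0.005 -0.009] z mean 0.0542
```

```bash
python3 -c "
from plant import r
print(r.finish_job())"
```

```text
the job is handed in; nothing more can be done
None
```

All three packs are loaded into the near bays of their own rows (short, mid and long), and I have handed the job in. No verdict is reported. The clock read about 33 s of the 72 s allowed.

- **How each went in:** I gripped each pack near its front and tilted it tail-down. I pushed the follower back with the tail, lowered the pack flat so the tongue was below hood level, then slid it home and let go. The short pack tilted only about 14° on lifting, so I pressed its tail lightly against its follower to bring it to about 17° before pushing.
- **Seating:** The last wrist-camera checks show all three packs with tops at 54 mm over the bench. Slopes are under 0.01 and yaw is within about 1° of the row. Body ends are within about 1–1.5 mm of where a seated pack should be.
- **A check that disagreed:** An earlier slope reading of up to 0.068 across the width was wrong, because pixels from the pack sides got into the measurement. It went away when I limited the mask to the top face.
- **Other things on the bench:** Comparing the top view before and after shows changes only at the packs, the rows, the arm and its shadow. I saw no bystander moved, and the gripper ended clear of everything.
- **Not seen directly:** I had used all 12 picture views, so the last checks are from numbers only. In the last picture that showed it, the mid pack's tongue was under its hood. For the short and long packs, the tongue under the hood is inferred from the body position.

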